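# Find the weak spring clip by tugging its test card

## Task

One of the three spring clips in the test jig has gone weak. Tug the card in each clip gently, straight out towards the robot: a good clip holds its card, and those cards must stay fully home; the weak one lets its card slide out easily. Draw the card right out of the weak clip and leave it standing or lying on the bench, then lift that clip out of the jig and stand it upright in the reject tray, leaving everything else in place.

Things in the scene. Friction and masses are not known exactly. Their poses are not given: they have to be found in the camera images.
- jig: Fixed aluminium test jig, base 62 mm (x) by 252 mm (y), 4 mm thick; origin at the centre of its underside. Cards are drawn out along its -x axis, roughly to the robot. On that side a wall, top 34 mm above the bench, with a 20 mm notch open to the top before each slot (sill at 10 mm). Low back wall (12 mm) and side guides (10 mm above the bench) hold each clip with 1 to 2 mm play.
- slot_left (a point): Centre of the floor of the slot at the jig's +y end, 4 mm above the bench; axes as the jig. On it stands a loose black plastic spring clip, about 90 g, 46 mm (x) by 34 mm (y) by 52 mm high, mouth to -x, centred within 2 mm. Lift it by its spine: 18 mm long (x), 34 mm wide (y, grip across), from 18 to 52 mm above its foot, spine centre 14 mm to +x of this point.
- slot_middle (a point): Same, slot at the jig's centre, 80 mm from its neighbours. All three clips look alike; any slot can have the weak one. A coil spring under the clip's top arm presses a steel upper jaw on the card. Friction in a good clip holds its card up to a pull of 9 to 18 N, beyond which it slides out too; the weak clip's card slides at 1 to 5 N.
- slot_right (a point): Same, slot at the jig's -y end. Once its card is out, the clip can be lifted straight up.
- handle_left (a point): Centre of the grey handle block of the card that starts in the left slot, 20 mm above its foot, which stands on the bench. Block 26 mm long (x), 12 mm wide (y, grip across), 40 mm high. A green blade 14 mm wide, 4 mm thick, 24 mm above the foot, reaches 48 mm from the block's +x face, the last 28 mm into the clip. Starts 57 mm to -x of the slot's centre. Card 50 g.
- handle_middle (a point): Same, the card that starts in the middle slot. A card drawn out by more than 30 mm is free of its clip; in a good clip a card counts as home while it is drawn out by less than about 8 mm.
- handle_right (a point): Same, the card that starts in the right slot.
- tray: Fixed grey open reject tray, 160 mm (x) by 130 mm (y), 30 mm high, walls and floor 4 to 5 mm, empty; origin at the centre of its underside.
- meter: Bystander: red hand multimeter lying flat, 150 by 80 by 45 mm, origin at the centre of its underside. Leave alone.
- spool: Bystander: metal solder spool standing upright, 52 mm across, 40 mm high, origin at the centre of its underside. Leave alone.
- driver: Bystander: screwdriver lying on the bench beyond the jig. Leave alone.
There are look-alikes about, which are no part of the job. Leave any blue or green look-alike of the tray alone.

How it is judged:
On the way:
1. the weak clip's card is drawn right out (by over 30 mm) while the clip stays in the jig (horizontal distance between each of handle_left, handle_middle, handle_right and clip_k above 0.087 m and distance of clip_k from where it was at the start of the episode below 0.012 m), for 0.1 s.
At the end, for the whole second after the job is handed in: The weak clip (clip_k) stands upright, within 11 degrees, at rest on the reject tray's floor; the good clips (clip_m, clip_t) are in their slots, their cards drawn out by less than about 8 mm; the weak clip's card rests on the bench, outside the tray. Which slot holds clip_k is not told (x of clip_k in the frame of tray between -0.065 and 0.065 m and y of clip_k in the frame of tray between -0.05 and 0.05 m and height (world z) of clip_k below 0.012 m and angle between clip_k's own z axis and vertical below 0.2 rad and linear speed of each of clip_k, card_left, card_middle, card_right below 0.02 m/s and horizontal distance between any of handle_left, handle_middle, handle_right and clip_m below 0.066 m and horizontal distance between any of handle_left, handle_middle, handle_right and clip_t below 0.066 m and distance of each of clip_m, clip_t from where it was at the start of the episode below 0.012 m and height (world z) of each of handle_left, handle_middle, handle_right below 0.03 m and horizontal distance between each of handle_left, handle_middle, handle_right and tray above 0.08 m); the robot touches nothing.
It fails at once if a card drawn more than about 8 mm out of a good clip (not (horizontal distance between any of handle_left, handle_middle, handle_right and clip_m below 0.066 m) or not (horizontal distance between any of handle_left, handle_middle, handle_right and clip_t below 0.066 m)).
It fails at once if a good clip moved more than 15 mm (distance of any of clip_m, clip_t from where it was at the start of the episode above 0.015 m).
It fails at once if the jig loaded with more than 40 N (contact force between jig and anything else above 40 N).
It fails at once if the meter, spool or screwdriver moved more than 20 mm (distance of any of meter, spool, driver from where it was at the start of the episode above 0.02 m).
It also fails if it takes over 72 s, if anything falls off the work surface, if the arm or the gripper's body presses on something with over 40 N, if the wrist force passes 120 N, or if a joint passes its speed limit or range.

## Robot

A 7-joint arm with a two-finger parallel gripper is mounted at the origin on the work surface. World frame = base frame: x ahead of the robot, y to its left, z up, the work surface at z = 0. Lengths are in m, angles in rad, forces in N, time in s.
With the tool pointing down it reaches from about 0.425 to 0.875 m from the base axis. Payload 8.4 kg.
Tool frame: the origin (TCP) lies at the very end of the fingers, on their centre line; the grasp point (between the pads) lies 19 mm behind it; z points along the fingers, x is the direction in which the jaws open and shut, and the axes are right-handed (so a half turn about z gives the same grasp; the last joint's range is limited). The gripper opens to 87 mm and grips with 3 to 60 N. Pads are 19 mm wide; open, the fingers measure 117 mm over their backs; the gripper's body (75 mm by 190 mm) begins 51 mm behind the grasp point.
Start: joints at [-0.099, 0.333, 0.04, 1.465, -0.013, 1.343, -0.059], TCP at [0.65, -0, 0.223] pointing down, gripper open.
Joint ranges: [-2.58, 2.58], [-0.38, 2.09], [-1.3, 1.39], [0.25, 2.4], [-1.5, 4.64], [0.08, 2.09], [-2.65, 2.65]. Speed limits (rad/s): [2.22, 2.22, 2.79, 2.79, 3.14, 3.14, 3.14].

## Interface

Orientations are given as a unit quaternion [w, x, y, z].
In Python, from station import ctrl gives the robot as it stands. The module is installed in compiled form; this text tells all that it offers.
- The arm moves only by the tool drive_tool, never from a script. Its argument "rows" is a list of rows, each a list of 3 entries, a list of its own where there are three numbers: the shift along the tool's x, y, z as a fraction of full scale, then the turn, a rotation vector about the tool's x, y, z as a fraction of full scale, then the closure, from 0 (fully open) to 1 (shut). A call has exactly 10 rows; each row shifts and turns the commanded pose from where the row before left it, along the tool's axes as they then stand; what a row does not reach is not made up. Full scale, the value 1, is 100 cm for a shift and 0.5 rad for a turn. A row lasts 1/8 s, in which the tool goes at most 62.5 mm and 10.7 degrees, less where a joint would pass 70% of its speed; a pose out of reach is approached as far as the arm can. A call with a number of a shift or a turn outside -1 to 1 is refused whole. A call with a gripper value outside its range is refused whole. The fingers move at their own pace and stop on an object; "force" is the grip in N (left out, the last holds). Time passes only in rows, so rows that do not move let the fingers close, or fill a call up. It gives the time, the measured TCP pose, the force and the opening at its end, in the units of the state.
- ctrl.get_state(): the state, without advancing time (a new reading comes with each control period).
- ctrl.grab_frame(name): name is "scene" or "side" or "wrist"; returns the picture (400x640x3 uint8, red, green, blue); there is no depth.
- ctrl.camera_params(name): a dict with "fovy" (degrees; the focal length in pixels is half the picture's height over the tangent of half this angle, whatever the lens; pixels are square), "cx", "cy" (the principal point, pixels), "k1" (the pictures are not rectified: a ray, as slopes to the right and down, at radius r is drawn at 1 + k1 r^2 times it, then the intrinsics apply), "view" (4x4, takes a point from world to camera coordinates); the wrist camera has in their place "mount" (4x4, takes a point from camera to tool coordinates, whose origin is the TCP and whose axes are the tool frame's). Camera axes: x right, y down, z forward; pixel columns grow to the right and rows downward; lengths in m; the calibration is good to about 2 mm. A picture is of the moment at which its call begins: read the wrist's pose just before it. camera_params takes no time and is no camera call.
- ctrl.close_job(): hands the job in, once; it reports no verdict.
The state is a dict: "time_s": time; "q": joint angles; "joint_velocities": joint speeds; "joint_torque": joint torques, N m; "tcp_pos": TCP position; "orientation": TCP orientation; "force": force on the tool from outside, world axes, zero at the start; "ft_torque": the same for the moment, N m; "grip_width": finger opening in m.
Only numpy, scipy, OpenCV 4.12 (cv2) and the standard library are available. Lean on these libraries where they do the work, as an engineer would, in place of code of your own. Each camera call takes 0.05 s, during which the arm holds its last target. There are 200 camera calls.

## Working session

There is one attempt and no reset: what is moved stays moved. The work goes in short steps, Python scripts to look and compute and a tool call to move; the robot and the scene stay as the last step left them, time stands still between calls to the robot, and variables do not carry over. Pictures are saved under pics/ and viewed, about 8 in all and at most 12, crops included, and the job is handed in when it is done.

Besides the shell and the picture viewer there is one more tool, called after "Request:" as name(argument=value, ...), one argument or row to a line, values as JSON. drive_tool: Moves the arm, as the interface text tells. Its arguments: {"type":"object","properties":{"rows":{"type":"array"},"force":{"type":"number"}},"required":["rows"]}

```bash
mkdir -p pics; cat > h.py <<'E'
import numpy as np, cv2
from scipy.spatial.transform import Rotation as R
from station import ctrl
def cam(name, st=None):
    p=ctrl.camera_params(name); f=200/np.tan(np.radians(p["fovy"])/2)
    if name=="wrist":
        st=st or ctrl.get_state(); T=np.eye(4); q=st["orientation"]
        T[:3,:3]=R.from_quat([q[1],q[2],q[3],q[0]]).as_matrix(); T[:3,3]=st["tcp_pos"]
        V=np.linalg.inv(T@np.array(p["mount"]))
    else: V=np.array(p["view"])
    return f,p["cx"],p["cy"],p["k1"],V
def proj(c,P):
    f,cx,cy,k,V=c; X=V[:3,:3]@np.asarray(P,float)+V[:3,3]; s=X[:2]/X[2]; s=s*(1+k*(s@s)); return np.array([cx+f*s[0],cy+f*s[1]])
def ray(c,uv):
    f,cx,cy,k,V=c; d=np.array([(uv[0]-cx)/f,(uv[1]-cy)/f]); s=d.copy()
    for _ in range(20): s=d/(1+k*(s@s))
    Rt=V[:3,:3].T; return -Rt@V[:3,3], Rt@np.array([s[0],s[1],1])
def atz(c,uv,z):
    o,d=ray(c,uv); return o+d*(z-o[2])/d[2]
def shot(name,fn):
    st=ctrl.get_state(); im=ctrl.grab_frame(name); cv2.imwrite("pics/"+fn,im[:,:,::-1]); return cam(name,st),im
E
python3 - <<'E'
from h import *
a=[shot(n,n+"0.png") for n in ("scene","side","wrist")]
for c,_ in a: print(c[:4], -c[4][:3,:3].T@c[4][:3,3])
s=ctrl.get_state(); print(s)
E
```

```text
(np.float64(440.2040650043885), 324.23439578740533, 203.51014434974775, -0.09215928003886481) [ 0.98999946 -0.60142499  0.86390922]
(np.float64(401.04720949296404), 317.8034937946619, 198.60732784283329, -0.04637636718372272) [0.33918317 0.50232832 0.80276565]
(np.float64(312.44120942308314), 318.8879649018324, 196.72513441495835, -0.049057677608401754) [0.6497263  0.08375551 0.38387519]
{'time_s': 0.15, 'q': array([-0.0991921 ,  0.33375527,  0.03986909,  1.46606578, -0.0133949 ,
        1.34328739, -0.05853264]), 'joint_velocities': array([-0.00115211, -0.00128814,  0.00142635, -0.00134093,  0.00048043,
        0.00084588,  0.00155925]), 'joint_torque': array([ 1.24259990e-03, -6.56844234e+01,  1.33660264e+00, -4.04110801e+01,
       -5.95439016e-02,  4.17590642e-02, -1.22402304e-05]), 'tcp_pos': array([ 6.49638046e-01, -2.56064861e-05,  2.21860366e-01]), 'orientation': array([ 4.24533764e-05,  9.99999804e-01, -2.47390891e-05, -6.23558339e-04]), 'force': array([-0.48752791,  0.47343186, -1.08826188]), 'ft_torque': array([-0.0119079 ,  0.05866856,  0.02693995]), 'grip_width': 0.08701681287138492}
```

View pics/scene0.png

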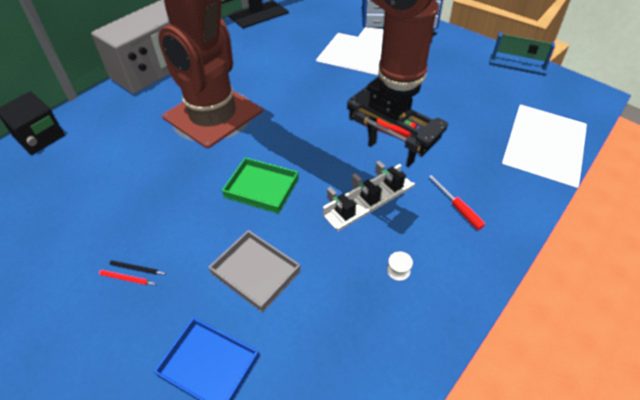

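View pics/side0.png

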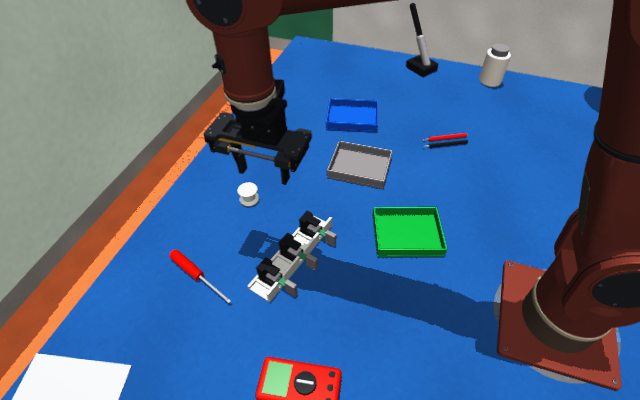

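View pics/wrist0.png

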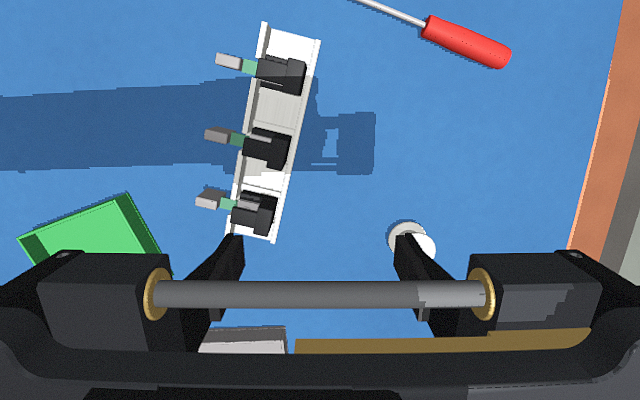

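Wrist view: the jig runs from (264,22)/(320,40) at its +y end to (226,236)/(274,243). Handle tops are near (229,61), (216,135) and (210,198). The spool is at (408,235), the grey tray is hidden below the gripper, and its rim corners show in the scene view at (249,232), (299,268), (262,307) and (210,268).

```bash
python3 - <<'E'
from h import *
st=ctrl.get_state(); w=cam("wrist",st); sc=cam("scene"); sd=cam("side")
def tri(l):
    A=np.zeros((3,3));b=np.zeros(3)
    for c,uv in l:
        o,d=ray(c,uv); d/=np.linalg.norm(d); M=np.eye(3)-np.outer(d,d); A+=M;b+=M@o
    return np.linalg.solve(A,b)
for n,uv in dict(L=(229,61),M=(216,135),R=(210,198)).items(): print(n,atz(w,uv,.04).round(4))
for uv in [(320,40),(274,243)]: print("back",atz(w,uv,.012).round(4))
print("tray scene",[atz(sc,u,.03).round(3) for u in [(249,232),(299,268),(262,307),(210,268)]])
print("tray side",[atz(sd,u,.03).round(3) for u in [(340,143),(392,153),(384,187),(327,175)]])
print("tray tri", tri([(sc,(249,232)),(sd,(392,153))]))
print("spool",atz(w,(408,235),.04).round(3))
im=cv2.imread("pics/wrist0.png")[0:260,180:340]; cv2.imwrite("pics/w0c.png",cv2.resize(im,None,fx=2.3,fy=2.3,interpolation=cv2.INTER_CUBIC))
im=cv2.imread("pics/side0.png")[200:310,235:350]; im=cv2.resize(im,None,fx=5,fy=5,interpolation=cv2.INTER_CUBIC); 
im0=cv2.imread("pics/wrist0.png")[10:260,190:330]; im0=cv2.resize(im0,None,fx=2.2,fy=2.2,interpolation=cv2.INTER_CUBIC)[:550]
im=cv2.resize(im,(480,459)); 
o=np.zeros((560,800,3),np.uint8); o[:550,:308]=im0; o[:459,320:800]=im; cv2.imwrite("pics/c0.png",o)
E
```

```text
L [0.5568 0.1201 0.04  ]
M [0.5366 0.0446 0.04  ]
R [ 0.5225 -0.0279  0.04  ]
back [0.6503 0.144  0.012 ]
back [ 0.5903 -0.0991  0.012 ]
tray scene [array([ 0.448, -0.254,  0.03 ]), array([ 0.605, -0.251,  0.03 ]), array([ 0.61 , -0.371,  0.03 ]), array([ 0.453, -0.38 ,  0.03 ])]
tray side [array([ 0.597, -0.361,  0.03 ]), array([ 0.443, -0.368,  0.03 ]), array([ 0.433, -0.231,  0.03 ]), array([ 0.59 , -0.224,  0.03 ])]
tray tri [ 0.45603856 -0.28444842  0.08526157]
spool [ 0.757 -0.075  0.04 ]
```

View pics/c0.png

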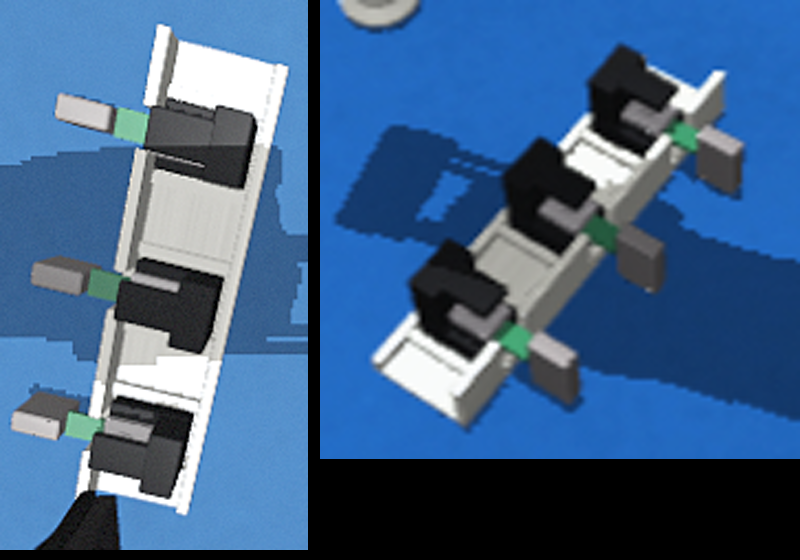

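The crop gives a jig yaw of about -13.9°. Handle tops are roughly L (0.557,0.120), M (0.537,0.043) and R (0.518,-0.033), 78 mm apart, which agrees with the text. Next I turn the tool so the jaws lie along the jig's y axis, with the wrist camera over the handles.

Request:
drive_tool(
  rows=[
    [[-0.031,-0.022,0.02],[0,0,0],0.5],
    [[0,0,0],[0,0,-0.332],0.5],
    [[0,0,0],[0,0,-0.332],0.5],
    [[0,0,0],[0,0,-0.332],0.5],
    [[0,0,0],[0,0,-0.332],0.5],
    [[0,0,0],[0,0,-0.332],0.5],
    [[0,0,0],[0,0,-0.332],0.5],
    [[0,0,0],[0,0,-0.332],0.5],
    [[0,0,0],[0,0,-0.332],0.5],
    [[0,0,0],[0,0,0],0.5],
  ],
  force=8,
)

```text
time_s: 1.4
tcp_pos: [0.6188, 0.0219, 0.2022]
orientation: [-0.0, 0.788, 0.616, -0.0]
force: [-0.3, 0.8, -0.3]
grip_width: 0.0435
```

```bash
python3 - <<'E'
from h import *
c,im=shot("wrist","wrist1.png"); s=ctrl.get_state(); print(s["time_s"],s["tcp_pos"],s["orientation"],s["force"],s["grip_width"])
im=cv2.resize(im[:,:,::-1],None,fx=1.25,fy=1.25,interpolation=cv2.INTER_CUBIC); cv2.imwrite("pics/wrist1b.png",im)
E
```

```text
1.45 [0.61883914 0.02184605 0.20229894] [-1.81821242e-04  7.88744130e-01  6.14721589e-01 -1.77661891e-04] [ 0.13289874 -0.50590293  0.13710018] 0.04389107245001303
```

View pics/wrist1b.png

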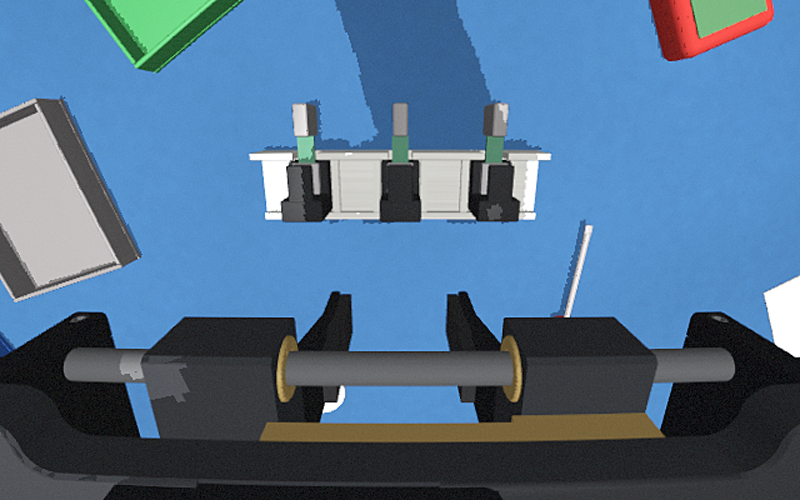

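The wrist view shows the jig aligned with the image axes. In the 1.25x picture the handle tops are at R (300,120), M (400,120) and L (500,120), and tray rim corners are at about (50,98), (138,259) and (17,299).

```bash
python3 - <<'E'
from h import *
c=cam("wrist"); s=ctrl.get_state()
q=s["orientation"]; T=R.from_quat([q[1],q[2],q[3],q[0]]).as_matrix(); print("tool x,y",T[:,0].round(3),T[:,1].round(3))
w0=None
for n,u in dict(R=(300,120),M=(400,120),L=(500,120)).items():
    P=atz(c,np.array(u)/1.25,.04); print(n,P.round(4),"in tool",(T.T@(P-s["tcp_pos"])).round(4))
sd=cam("side")
for n,u in dict(R=(300,120),M=(400,120),L=(500,120)).items(): print(n,"side px at z .04",proj(sd,atz(c,np.array(u)/1.25,.04)).round(1))
for u in [(252,155),(550,155)]: print("wall",atz(c,np.array(u)/1.25,.034).round(4))
for u in [(264,218),(536,218)]: print("back",atz(c,np.array(u)/1.25,.012).round(4))
for u in [(50,98),(138,259),(17,299)]: print("tray",atz(c,np.array(u)/1.25,.03).round(4))
E
```

```text
tool x,y [ 0.244  0.97  -0.   ] [ 0.97  -0.244 -0.001]
R [ 0.5162 -0.0338  0.04  ] in tool [-0.079  -0.0858  0.1623]
M [0.5359 0.0434 0.04  ] in tool [ 0.0007 -0.0856  0.1623]
L [0.555  0.1208 0.04  ] in tool [ 0.0803 -0.086   0.1623]
R side px at z .04 [330.1 233.4]
M side px at z .04 [310.7 257.2]
L side px at z .04 [289.7 283.4]
wall [ 0.5324 -0.083   0.034 ]
wall [0.5928 0.1583 0.034 ]
back [ 0.5892 -0.1004  0.012 ]
back [0.6508 0.1455 0.012 ]
tray [ 0.4428 -0.2364  0.03  ]
tray [ 0.594  -0.2222  0.03  ]
tray [ 0.602  -0.3657  0.03  ]
```

Request:
drive_tool(
  rows=[
    [[0.001,-0.043,0],[0,0,0],0.5],
    [[0,-0.0427,0],[0,0,0],0.5],
    [[0,0,0.05],[0,0,0],0.5],
    [[0,0,0.05],[0,0,0],0.5],
    [[0,0,0.05],[0,0,0],0.5],
    [[0,0,0.044],[0,0,0],0.5],
    [[0,0,0],[0,0,0],0.7],
    [[0,0,0],[0,0,0],1],
    [[0,0,0],[0,0,0],1],
    [[0,0,0],[0,0,0],1],
  ],
  force=8,
)

```text
time_s: 2.7
tcp_pos: [0.5371, 0.0437, 0.0101]
orientation: [0.001, 0.788, 0.616, 0.001]
force: [-0.8, -0.5, 7.3]
grip_width: 0.0121
```

```bash
python3 - <<'E'
from h import *
s=ctrl.get_state(); print(s["force"],s["tcp_pos"],s["grip_width"],s["ft_torque"])
E
```

```text
[-0.75807004 -0.54078737  7.27556453] [0.53705344 0.04366182 0.01007747] 0.012095315258247795 [ 0.00417637 -0.14350416 -0.04154116]
```

Request:
drive_tool(
  rows=[
    [[0,0,-0.002],[0,0,0],1],
    [[0,0,0],[0,0,0],1],
    [[0,-0.001,0],[0,0,0],1],
    [[0,0,0],[0,0,0],1],
    [[0,-0.001,0],[0,0,0],1],
    [[0,0,0],[0,0,0],1],
    [[0,0,0],[0,0,0],1],
    [[0,0,0],[0,0,0],1],
    [[0,0,0],[0,0,0],1],
    [[0,0,0],[0,0,0],1],
  ],
)

```text
time_s: 3.95
tcp_pos: [0.535, 0.0437, 0.0108]
orientation: [0.001, 0.788, 0.616, 0.001]
force: [4.8, -2.2, -2.7]
grip_width: 0.0118
```

Request:
drive_tool(
  rows=[
    [[0,-0.001,0],[0,0,0],1],
    [[0,0,0],[0,0,0],1],
    [[0,0,0],[0,0,0],1],
    [[0,-0.0005,0],[0,0,0],1],
    [[0,0,0],[0,0,0],1],
    [[0,0,0],[0,0,0],1],
    [[0,0,0],[0,0,0],1],
    [[0,0,0],[0,0,0],1],
    [[0,0,0],[0,0,0],1],
    [[0,0,0],[0,0,0],1],
  ],
)

```text
time_s: 5.2
tcp_pos: [0.5347, 0.0439, 0.0112]
orientation: [0.001, 0.788, 0.616, 0.002]
force: [8.8, -2.4, -5.2]
grip_width: 0.012
```

```bash
python3 - <<'E'
from h import *
s=ctrl.get_state(); f=np.array(s["force"]); print(f,s["tcp_pos"],"pull",f@[.97,-.244,0])
E
```

```text
[ 8.84301814 -2.40859547 -5.2018184 ] [0.53468431 0.04387694 0.01115423] pull 9.165424891160848
```

Middle card holds at 9.2 N with under 0.5 mm of movement on the last 1.5 mm of pull, so that clip is good. I release it and go to the right handle.

Request:
drive_tool(
  rows=[
    [[0,0.0035,0],[0,0,0],1],
    [[0,0,0],[0,0,0],1],
    [[0,0,0],[0,0,0],0.5],
    [[0,0,0],[0,0,0],0.5],
    [[0,0,-0.055],[0,0,0],0.5],
    [[-0.04,0,0],[0,0,0],0.5],
    [[-0.04,0,0],[0,0,0],0.5],
    [[0,0,0.05],[0,0,0],0.5],
    [[0,0,0.005],[0,0,0],0.5],
    [[0,0,0],[0,0,0],0.5],
  ],
)

```text
time_s: 6.45
tcp_pos: [0.5169, -0.0334, 0.011]
orientation: [-0.0, 0.787, 0.617, -0.0]
force: [-0.3, 1.1, 0.8]
grip_width: 0.0433
```

Request:
drive_tool(
  rows=[
    [[0,0,0],[0,0,0],0.7],
    [[0,0,0],[0,0,0],1],
    [[0,0,0],[0,0,0],1],
    [[0,0,0],[0,0,0],1],
    [[0,-0.001,0],[0,0,0],1],
    [[0,0,0],[0,0,0],1],
    [[0,-0.001,0],[0,0,0],1],
    [[0,0,0],[0,0,0],1],
    [[0,0,0],[0,0,0],1],
    [[0,0,0],[0,0,0],1],
  ],
)

```text
time_s: 7.7
tcp_pos: [0.5152, -0.0336, 0.0108]
orientation: [0.0, 0.788, 0.616, 0.0]
force: [1.3, -0.8, 4.6]
grip_width: 0.0118
```

Request:
drive_tool(
  rows=[
    [[0,-0.001,0],[0,0,0],1],
    [[0,0,0],[0,0,0],1],
    [[0,-0.0005,0],[0,0,0],1],
    [[0,0,0],[0,0,0],1],
    [[0,0,0],[0,0,0],1],
    [[0,0,0],[0,0,0],1],
    [[0,0,0],[0,0,0],1],
    [[0,0,0],[0,0,0],1],
    [[0,0,0],[0,0,0],1],
    [[0,0,0],[0,0,0],1],
  ],
)

```text
time_s: 8.95
tcp_pos: [0.5149, -0.0336, 0.0108]
orientation: [0.001, 0.788, 0.616, 0.001]
force: [7.1, -1.9, -0.8]
grip_width: 0.0119
```

```bash
python3 - <<'E'
from h import *
s=ctrl.get_state(); f=np.array(s["force"]); print(f,s["tcp_pos"],"pull",f@[.97,-.244,0])
E
```

```text
[ 7.06651765 -1.8582106  -0.75909962] [ 0.51486945 -0.03359141  0.01083501] pull 7.3079255124289615
```

Right card holds at 7.3 N, above the 5 N weak limit, so it is good. That leaves left as the weak one, which I check by pulling.

Request:
drive_tool(
  rows=[
    [[0,0.0035,0],[0,0,0],1],
    [[0,0,0],[0,0,0],1],
    [[0,0,0],[0,0,0],0.5],
    [[0,0,0],[0,0,0],0.5],
    [[0,0,-0.055],[0,0,0],0.5],
    [[0.0535,0,0],[0,0,0],0.5],
    [[0.0535,0,0],[0,0,0],0.5],
    [[0.053,0,0],[0,0,0],0.5],
    [[0,0,0.05],[0,0,0],0.5],
    [[0,0,0.004],[0,0,0],0.5],
  ],
)

```text
time_s: 10.2
tcp_pos: [0.5521, 0.1207, 0.0082]
orientation: [-0.001, 0.787, 0.617, -0.003]
force: [-0.2, 0.4, 0.4]
grip_width: 0.0436
```

Request:
drive_tool(
  rows=[
    [[0,0,0],[0,0,0],0.5],
    [[0,0,0],[0,0,0],0.7],
    [[0,0,0],[0,0,0],1],
    [[0,0,0],[0,0,0],1],
    [[0,0,0],[0,0,0],1],
    [[0,-0.0015,0],[0,0,0],1],
    [[0,0,0],[0,0,0],1],
    [[0,-0.0015,0],[0,0,0],1],
    [[0,-0.001,0],[0,0,0],1],
    [[0,-0.001,0],[0,0,0],1],
  ],
)

```text
time_s: 11.45
tcp_pos: [0.5509, 0.1224, 0.0119]
orientation: [0.0, 0.788, 0.616, 0.0]
force: [4.0, -1.4, 2.8]
grip_width: 0.0118
```

```bash
python3 - <<'E'
from h import *
s=ctrl.get_state(); f=np.array(s["force"]); print(f,s["tcp_pos"],"pull",f@[.97,-.244,0])
E
```

```text
[ 3.97953926 -1.44669259  2.75470949] [0.55092625 0.12244814 0.01185577] pull 4.213146069439991
```

Request:
drive_tool(
  rows=[
    [[0,-0.003,0],[0,0,0],1],
    [[0,-0.004,0],[0,0,0],1],
    [[0,-0.006,0],[0,0,0],1],
    [[0,-0.007,0],[0,0,0],1],
    [[0,-0.008,0],[0,0,0],1],
    [[0,-0.009,0],[0,0,0],1],
    [[0,-0.009,0],[0,0,0],1],
    [[0,-0.009,0],[0,0,0],1],
    [[0,0,0],[0,0,0],1],
    [[0,0,0],[0,0,0],1],
  ],
  force=10,
)

```text
time_s: 12.7
tcp_pos: [0.4956, 0.1362, 0.0117]
orientation: [-0.001, 0.787, 0.617, -0.001]
force: [-2.0, 0.2, 11.6]
grip_width: 0.0121
```

Request:
drive_tool(
  rows=[
    [[0,0,0],[0,0,0],0.7],
    [[0,0,0],[0,0,0],0.4],
    [[0,0,-0.02],[0,0,0],0.4],
    [[0,0,-0.055],[0,0,0],0.4],
    [[0,0,-0.06],[0,0,0],0.4],
    [[0,0.054,-0.055],[0,0,0],0.4],
    [[0,0.055,0],[0,0,0],0.4],
    [[0,0.055,0],[0,0,0],0.4],
    [[0,0.053,0],[0,0,0],0.4],
    [[0,0,0],[0,0,0],0.4],
  ],
)

```text
time_s: 13.95
tcp_pos: [0.6992, 0.0837, 0.1878]
orientation: [-0.001, 0.788, 0.615, -0.002]
force: [-0.6, 0.2, -0.0]
grip_width: 0.0523
```

```bash
python3 - <<'E'
from h import *
c,im=shot("wrist","wrist2.png"); s=ctrl.get_state(); print(s["time_s"],s["tcp_pos"],s["orientation"],s["force"],s["grip_width"])
im=cv2.resize(im[:,:,::-1],None,fx=1.25,fy=1.25,interpolation=cv2.INTER_CUBIC); cv2.imwrite("pics/wrist2b.png",im)
E
```

```text
14.0 [0.69772568 0.08517526 0.18860474] [-0.00105601  0.78794843  0.61573821 -0.00161635] [-0.44340823  0.02511927 -0.6507311 ] 0.05232267828720878
```

View pics/wrist2b.png

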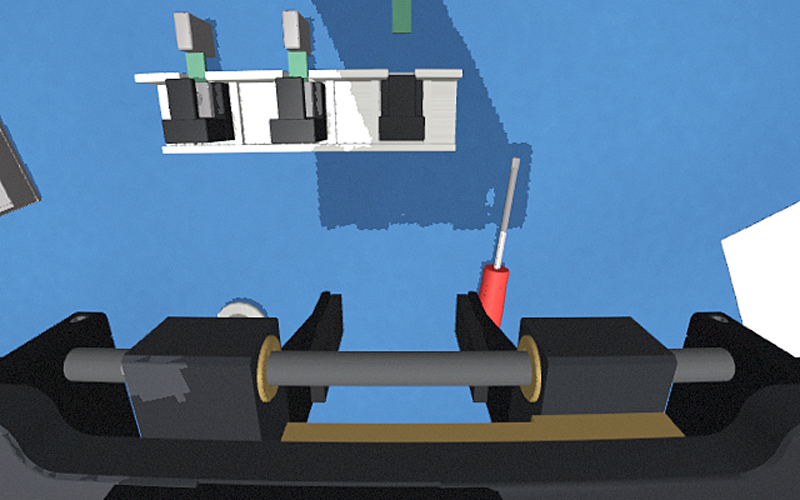

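The left card is out, with its blade end at (401,33). All clips are in the jig; the left clip's spine top spans (379–424, 116–140), and the other two cards are still home.

```bash
python3 - <<'E'
from h import *
s=ctrl.get_state(); c0=cam("wrist",s); print(s["tcp_pos"])
q=s["orientation"]; T=R.from_quat([q[1],q[2],q[3],q[0]]).as_matrix(); Y=np.array([.97,-.244,0]);X=np.array([.244,.97,0])
P=atz(c0,np.array([401.5,128])/1.25,.056); d=P-s["tcp_pos"]; print("spine",P.round(4),"dx",d@X,"dy",d@Y)
print("expected", np.array([.5552,.1208])+.071*Y[:2])
for u in [(187,30),(294,29.5)]: print("handles",atz(c0,np.array(u)/1.25,.04).round(4))
for u in [(40,200),]: print("tray",atz(c0,np.array(u)/1.25,.03).round(4))
E
```

```text
[0.69772568 0.08517526 0.18860474]
spine [0.6201 0.106  0.056 ] dx 0.0012998095785209133 dy -0.08038935332812724
expected [0.62407  0.103476]
handles [ 0.5138 -0.0291  0.04  ]
handles [0.5342 0.0473 0.04  ]
tray [ 0.5989 -0.2126  0.03  ]
```

Request:
drive_tool(
  rows=[
    [[-0.001,-0.039,0.035],[0,0,0],0.4],
    [[0,-0.038,0.035],[0,0,0],0.4],
    [[0,0,0],[0,0,0],0.4],
    [[0,0,0],[0,0,0],0.4],
    [[0,0,0],[0,0,0],0.4],
    [[0,0,0],[0,0,0],0.4],
    [[0,0,0],[0,0,0],0.4],
    [[0,0,0],[0,0,0],0.4],
    [[0,0,0],[0,0,0],0.4],
    [[0,0,0],[0,0,0],0.4],
  ],
)

```text
time_s: 15.25
tcp_pos: [0.6227, 0.1035, 0.1211]
orientation: [-0.0, 0.788, 0.616, -0.0]
force: [0.0, 0.3, -0.3]
grip_width: 0.0523
```

```bash
python3 - <<'E'
from h import *
s=ctrl.get_state(); p=s["tcp_pos"]; d=np.array([.623,.103,0])-p; print(p,d@[.244,.97,0],d@[.97,-.244,0],p[2]-.022)
c,im=shot("side","side1.png")
im=cv2.resize(im[180:330,200:400,::-1],None,fx=4,fy=4,interpolation=cv2.INTER_CUBIC); cv2.imwrite("pics/side1b.png",im)
E
```

```text
[0.62274236 0.10350606 0.12112878] -0.000428014711182078 0.000373388225881454 0.0991287772473349
```

View pics/side1b.png

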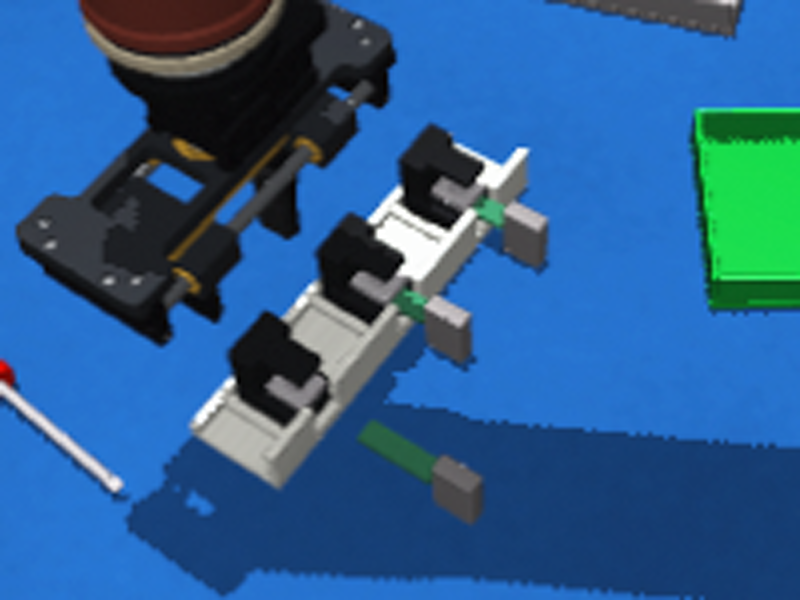

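The left card stands free on the bench, with its handle at about (457,488) in the crop, and the left clip is still in its slot. I descend and grip its spine.

Request:
drive_tool(
  rows=[
    [[0,0,0.05],[0,0,0],0.4],
    [[0,0,0.04],[0,0,0],0.4],
    [[0,0,0.009],[0,0,0],0.4],
    [[0,0,0],[0,0,0],0.4],
    [[0,0,0],[0,0,0],0.4],
    [[0,0,0],[0,0,0],0.6],
    [[0,0,0],[0,0,0],1],
    [[0,0,0],[0,0,0],1],
    [[0,0,0],[0,0,0],1],
    [[0,0,0],[0,0,0],1],
  ],
  force=15,
)

```text
time_s: 16.55
tcp_pos: [0.6231, 0.1036, 0.0227]
orientation: [0.0, 0.788, 0.616, 0.0]
force: [0.4, 0.7, 4.9]
grip_width: 0.0339
```

Request:
drive_tool(
  rows=[
    [[0,0,-0.005],[0,0,0],1],
    [[0,0,-0.01],[0,0,0],1],
    [[0,0,-0.02],[0,0,0],1],
    [[0,0,-0.04],[0,0,0],1],
    [[0,0,-0.05],[0,0,0],1],
    [[0,0,-0.055],[0,0,0],1],
    [[0,0,0],[0,0,0],1],
    [[0,0,0],[0,0,0],1],
    [[0,0,0],[0,0,0],1],
    [[0,0,0],[0,0,0],1],
  ],
  force=20,
)

```text
time_s: 17.8
tcp_pos: [0.6221, 0.1033, 0.201]
orientation: [-0.001, 0.788, 0.616, -0.001]
force: [-0.7, 0.2, -1.3]
grip_width: 0.0339
```

Request:
drive_tool(
  rows=[
    [[-0.044,0.0085,0],[0,0,0],1],
    [[-0.044,0.0085,0],[0,0,0],1],
    [[-0.044,0.0085,0],[0,0,0],1],
    [[-0.044,0.0085,0],[0,0,0],1],
    [[-0.044,0.0085,0],[0,0,0],1],
    [[-0.044,0.0085,0],[0,0,0],1],
    [[-0.044,0.0085,0],[0,0,0],1],
    [[-0.044,0.0085,0],[0,0,0],1],
    [[-0.044,0.009,0],[0,0,0],1],
    [[0,0,0],[0,0,0],1],
  ],
)

```text
time_s: 19.05
tcp_pos: [0.6002, -0.3045, 0.2009]
orientation: [-0.0, 0.79, 0.614, -0.002]
force: [0.1, -0.3, -1.8]
grip_width: 0.0336
```

Request:
drive_tool(
  rows=[
    [[0,0,0],[0,0,0],1],
    [[0,0,0],[0,0,0],1],
    [[0,0,0],[0,0,0],1],
    [[0,0,0],[0,0,0],1],
    [[0,0,0],[0,0,0],1],
    [[0,0,0],[0,0,0],1],
    [[0,0,0],[0,0,0],1],
    [[0,0,0],[0,0,0],1],
    [[0,0,0],[0,0,0],1],
    [[0,0,0],[0,0,0],1],
  ],
)

```text
time_s: 20.3
tcp_pos: [0.6023, -0.2994, 0.2021]
orientation: [-0.0, 0.788, 0.616, -0.0]
force: [-1.2, -0.1, -1.3]
grip_width: 0.0338
```

```bash
python3 - <<'E'
from h import *
c,im=shot("wrist","wrist3.png"); s=ctrl.get_state(); print(s["time_s"],s["tcp_pos"],s["orientation"],s["grip_width"])
im=cv2.resize(im[:,:,::-1],None,fx=1.25,fy=1.25,interpolation=cv2.INTER_CUBIC); cv2.imwrite("pics/wrist3b.png",im)
E
```

```text
20.35 [ 0.60225397 -0.29946831  0.20214717] [-1.40549768e-05  7.87559033e-01  6.16239213e-01 -4.18945610e-05] 0.03402854791186425
```

View pics/wrist3b.png

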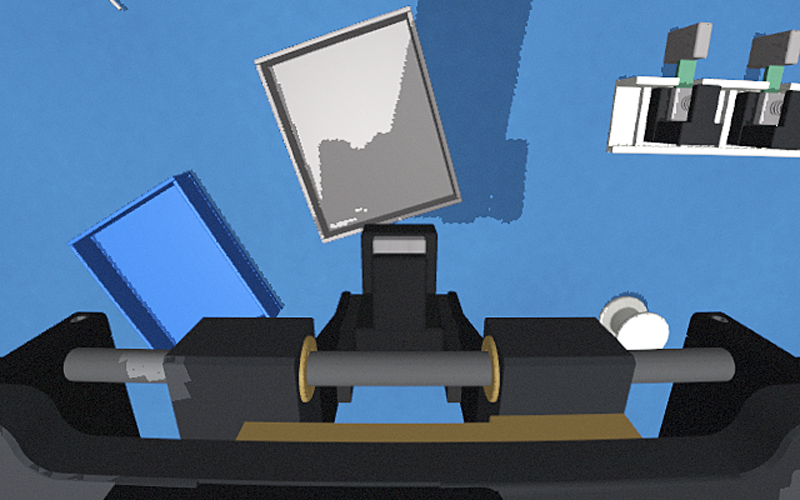

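The tray is seen in full, rim corners at (257,62), (411,8), (461,200) and (323,241). The clip hangs upright in the fingers.

```bash
python3 - <<'E'
from h import *
s=ctrl.get_state(); c=cam("wrist",s)
K=np.array([atz(c,np.array(u)/1.25,.03) for u in [(257,62),(411,8),(461,200),(323,241)]]); print(K.round(4), K.mean(0))
print([np.linalg.norm(K[i]-K[i-1]).round(3) for i in range(4)])
Y=np.array([.97,-.244,0]);X=np.array([.244,.97,0])
g=K.mean(0)+.014*Y; d=g-s["tcp_pos"]; print("target tcp",g,"dX",d@X,"dY",d@Y, s["tcp_pos"][2])
E
```

```text
[[ 0.4484 -0.3776  0.03  ]
 [ 0.441  -0.2503  0.03  ]
 [ 0.5964 -0.2427  0.03  ]
 [ 0.6033 -0.3699  0.03  ]] [ 0.5222944  -0.31012921  0.03      ]
[np.float64(0.155), np.float64(0.128), np.float64(0.156), np.float64(0.127)]
target tcp [ 0.5358744  -0.31354521  0.03      ] dX -0.0298512066723249 dY -0.06095341581452703 0.20214717322190467
```

Request:
drive_tool(
  rows=[
    [[-0.015,-0.0305,0],[0,0,0],1],
    [[-0.015,-0.0305,0],[0,0,0],1],
    [[0,0,0.04],[0,0,0],1],
    [[0,0,0.05],[0,0,0],1],
    [[0,0,0.04],[0,0,0],1],
    [[0,0,0.02],[0,0,0],1],
    [[0,0,0.01],[0,0,0],1],
    [[0,0,0.01],[0,0,0],1],
    [[0,0,0],[0,0,0],1],
    [[0,0,0],[0,0,0],1],
  ],
)

```text
time_s: 21.6
tcp_pos: [0.5364, -0.3142, 0.0331]
orientation: [0.001, 0.788, 0.616, 0.0]
force: [0.6, 0.5, -1.3]
grip_width: 0.0337
```

Request:
drive_tool(
  rows=[
    [[0,0,0],[0,0,0],1],
    [[0,0,0.003],[0,0,0],1],
    [[0,0,0.002],[0,0,0],1],
    [[0,0,0.001],[0,0,0],1],
    [[0,0,0],[0,0,0],1],
    [[0,0,0],[0,0,0],1],
    [[0,0,0],[0,0,0],1],
    [[0,0,0],[0,0,0],1],
    [[0,0,0],[0,0,0],1],
    [[0,0,0],[0,0,0],1],
  ],
)

```text
time_s: 22.85
tcp_pos: [0.5359, -0.3139, 0.0262]
orientation: [0.0, 0.788, 0.616, 0.0]
force: [0.1, 0.0, -0.0]
grip_width: 0.0339
```

Not yet loaded on the floor (z 0.0262, expected contact about 0.0235). I lower in small steps.

Request:
drive_tool(
  rows=[
    [[0,0,0.001],[0,0,0],1],
    [[0,0,0],[0,0,0],1],
    [[0,0,0.001],[0,0,0],1],
    [[0,0,0],[0,0,0],1],
    [[0,0,0.001],[0,0,0],1],
    [[0,0,0],[0,0,0],1],
    [[0,0,0],[0,0,0],1],
    [[0,0,0],[0,0,0],1],
    [[0,0,0],[0,0,0],1],
    [[0,0,0],[0,0,0],1],
  ],
)

```text
time_s: 24.1
tcp_pos: [0.5359, -0.3139, 0.0232]
orientation: [0.0, 0.788, 0.616, 0.0]
force: [0.0, -0.6, -0.8]
grip_width: 0.0336
```

Request:
drive_tool(
  rows=[
    [[0,0,0.001],[0,0,0],1],
    [[0,0,0],[0,0,0],1],
    [[0,0,0.0005],[0,0,0],1],
    [[0,0,0],[0,0,0],1],
    [[0,0,0],[0,0,0],1],
    [[0,0,0],[0,0,0],1],
    [[0,0,0],[0,0,0],1],
    [[0,0,0],[0,0,0],1],
    [[0,0,0],[0,0,0],1],
    [[0,0,0],[0,0,0],1],
  ],
)

```text
time_s: 25.35
tcp_pos: [0.5363, -0.314, 0.0227]
orientation: [0.0, 0.788, 0.616, 0.0]
force: [-3.1, 2.7, 9.8]
grip_width: 0.034
```

Firm contact with the floor. I ease up 1 mm, open gently and rise.

Request:
drive_tool(
  rows=[
    [[0,0,-0.001],[0,0,0],1],
    [[0,0,0],[0,0,0],0.55],
    [[0,0,0],[0,0,0],0.45],
    [[0,0,0],[0,0,0],0.45],
    [[0,0,-0.02],[0,0,0],0.45],
    [[0,0,-0.04],[0,0,0],0.45],
    [[0,0,-0.06],[0,0,0],0.45],
    [[0,0.06,-0.05],[0,0,0],0.45],
    [[0,0.02,0],[0,0,0],0.45],
    [[0,0,0],[0,0,0],0.45],
  ],
)

```text
time_s: 26.6
tcp_pos: [0.603, -0.33, 0.1839]
orientation: [0.001, 0.787, 0.617, 0.0]
force: [0.6, 0.5, -0.2]
grip_width: 0.0481
```

```bash
python3 - <<'E'
from h import *
a=shot("wrist","w4.png"); b=shot("scene","s4.png"); c=shot("side","d4.png"); s=ctrl.get_state(); print(s["time_s"],s["tcp_pos"],s["force"],s["grip_width"])
f=lambda im,w,h:cv2.resize(im[:,:,::-1],(w,h),interpolation=cv2.INTER_CUBIC)
o=np.zeros((600,800,3),np.uint8)
o[:290,:400]=f(a[1][:290,120:520],400,290); o[:300,400:]=f(b[1][150:345,190:450],400,300); o[300:,:400]=f(c[1][190:310,230:390],400,300); o[300:,400:]=f(c[1][120:210,300:420],400,300)
cv2.imwrite("pics/m4.png",o)
E
```

```text
26.75 [ 0.60082539 -0.330265    0.18266978] [-0.99455503  0.37234695  0.38922133] 0.04782255129703375
```

View pics/m4.png

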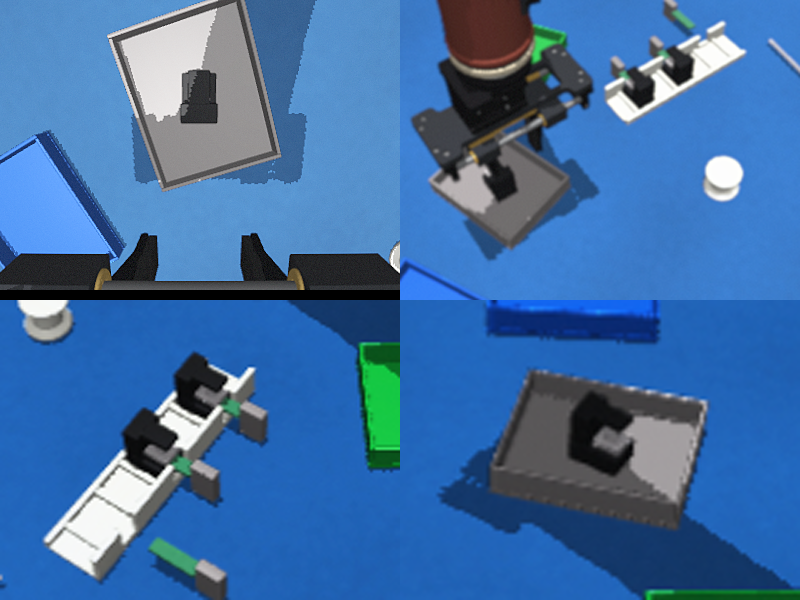

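The clip stands upright near the tray's centre, at (199,97) in the top-left panel. The middle and right cards are home, the left card stands on the bench, and the gripper is clear.

```bash
python3 -c "
from station import ctrl
print(ctrl.close_job())"
```

```text
the job is handed in; nothing more can be done
None
```

The left clip was the weak one. Its card is drawn out and the clip now stands in the reject tray. I handed the job in at about 26.8 s; no verdict was reported.

- **Tug tests:** The middle card held at 9.2 N and the right card at 7.3 N, both above the 5 N weak limit. The 2 mm or so of finger movement in each was mostly clip play and arm give. The left card slid out at about 4 N.
- **Card and clip:** I drew the left card out about 60 mm, and the clip was still in the jig when I checked. I then lifted the clip by its spine and set it near the tray's centre.
- **Last pictures:** The clip stands upright, and the left card stands on the bench. The middle and right clips and their cards are home, and the spool looks undisturbed. The gripper is clear of everything. The screwdriver is only partly in the last crops and the meter is outside them, but the arm never went near either.
- **Disagreements:**
  - The first tray estimates from the scene and side cameras differed by about 20 mm, so I measured it again from above with the wrist camera before placing.
  - One wrist picture, taken while the arm was still settling, was about 4 mm off; I corrected it against the earlier handle positions.
  - The tray floor came about 1 mm lower than expected, and I pressed on it with about 10 N before easing off and releasing.

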